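# Lean the painted gate panel against the tub behind a stop

### The arm

A 6-joint arm with a two-finger parallel gripper is mounted at the origin on the work surface. World frame = base frame: x ahead of the robot, y to its left, z up, the work surface at z = 0. Lengths are in mm, angles in rad, forces in N, time in s.
With the tool pointing down it reaches from about 350 to 875 mm from the base axis. Payload 4.2 kg.
Tool frame: the origin (TCP) lies between the finger pads; the fingertips stand 11 mm ahead of it and the grasp point (between the pads) lies 8 mm behind it; z points along the fingers, y is the direction in which the jaws open and shut (so a half turn about z gives the same grasp; the last joint's range is limited). The gripper opens to 85 mm and grips with 20 to 120 N. Pads are 22 mm wide; open, the fingers measure 114 mm over their backs; the gripper's body (76 mm by 85 mm) begins 54 mm behind the grasp point. The pads swing forward as they close: fully open they stand 13 mm farther back than shut.
Start: joints at [1.439, 0.385, 0.008, 0, -1.194, -0.259], TCP at [238.047, 577.869, 242.312] pointing down, gripper open.
Joint ranges: [-3.14, 3.14], [-1.21, 2.06], [-1.07, 1.41], [-3.16, 2.05], [-2.99, -0.16], [-3.1, 3.1]. Speed limits (rad/s): [2.79, 2.79, 3.14, 3.14, 3.14, 3.14].

### API

Orientations are given as a unit quaternion [x, y, z, w].
In Python, from bench import * gives the robot as it stands. The module is installed in compiled form; this text tells all that it offers.
- The arm moves only by the tool drive_tool, never from a script. Its argument "increments" is a list of rows, each a list of 3 entries, a list of its own where there are three numbers: the gripper command: -1 is shut, 1 is fully open, values between are in proportion, then the shift along the tool's x, y, z scaled (see below), then the turn about the tool's z scaled (see below). In form: [[hand, [tx, ty, tz], turn], ...]. A call has 1 to 20 rows; each row shifts and turns the commanded pose from where the row before left it, along the tool's axes as they then stand; what a row does not reach is not made up. The controller multiplies each number of a shift by 0.3 m and each number of a turn by 2 rad. A row lasts 1/8 s, in which the tool goes at most 62.5 mm and 10.7 degrees, less where a joint would pass 70% of its speed; a pose out of reach is approached as far as the arm can. A call with a number of a shift or a turn outside -1 to 1 is refused whole. A call with a gripper value outside its range is refused whole. The fingers move at their own pace and stop on an object; the grip force is fixed at half the most. Time passes only in rows, so rows that do not move let the fingers close. It gives the time, the measured TCP pose, the force and the opening at its end, in the units of the state.
- read_state(): the state, without advancing time (a new reading comes with each control period).
- get_image(name): name is "side" or "top" or "wrist"; returns the picture (384x512x3 uint8, red, green, blue); there is no depth.
- calibration(name): a dict with "fovy" (degrees; the focal length in pixels is half the picture's height over the tangent of half this angle, whatever the lens; pixels are square), "cx", "cy" (the principal point, pixels), "k1" (the pictures are not rectified: a ray, as slopes to the right and down, at radius r is drawn at 1 + k1 r^2 times it, then the intrinsics apply), "R" (3x3) and "t" (3): a world point X has camera coordinates R X + t. Camera axes: x right, y down, z forward; pixel columns grow to the right and rows downward; lengths in mm; the calibration is good to about 2 mm. A picture is of the moment at which its call begins: read the wrist's pose just before it. calibration takes no time and is no camera call; for the wrist camera it gives the pose at the moment of the call.
- job_done(): hands the job in, once; it reports no verdict.
The state is a dict: "clock": time; "joints": joint angles; "joint_vel": joint speeds; "joint_efforts": joint torques, N m; "position": TCP position; "ee_rot": TCP orientation; "contact_force": force on the tool from outside, world axes, zero at the start; "wrist_torque": the same for the moment, N m; "gripper_width": finger opening in mm.
Only numpy, scipy, OpenCV 4.12 (cv2) and the standard library are available. Lean on these libraries where they do the work, as an engineer would, in place of code of your own. Each camera call takes 0.05 s, during which the arm holds its last target.

### The job

Set the spirit level down on its edge as a foot stop: centred on the long side of the grey tub that faces away from the robot, parallel to it, with a gap of about 75 mm between them. Then take the green panel out of the drying rack and gently lean it there, right way up and painted face outward: its foot on the bench close up to the level, on the tub side, its back resting on the tub's edge, square to the tub and in the middle. Leave everything else where it stands.

Things in the scene. Friction and masses are not known exactly. Their poses are not given: they have to be found in the camera images.
- panel: plywood panel painted green with a white gate motif on its front: 140 mm wide (its y), 180 mm tall (its z), 14 mm thick (its x), about 0.17 to 0.34 kg. Origin: middle of its bottom end, in the mid-thickness. z runs up the panel to its top edge, x out of the painted face. At the start it stands in the drying rack, leaning 0.55 rad (31 degrees) back from vertical with its top towards the robot and its painted face away from the robot
- panel_top (a point): middle of the panel's top edge, 180 mm up from its bottom end
- level: aluminium spirit level with blue sides and yellow vials, a straight bar 180 mm long (its y), 24 mm thick (its x), 42 mm high, about 0.26 kg, standing on its long edge on the bench. Origin: centre of its underside, z up
- tub: closed grey storage tub, full and fixed to the bench. Its lid is 166 mm deep (its x) and 240 mm long (its y), with its top 90 mm above the bench; below the lid the walls stand 8 mm farther in. Origin: centre of its underside on the bench, z up; its +x side is the long side away from the robot, with the lid's edge 83 mm from the origin
- rack: wooden drying rack, fixed, 160 mm deep and 150 mm wide, beside the tub to the left or right of it. Origin on the bench straight below the panel's bottom end; the panel stands on its 15 mm base board (19 mm to the panel's origin), behind a lip 14 mm high, and rests on two slanted posts 20 mm wide, 50 mm either side of the middle, that end 74 mm below the panel's top edge, so the top is free on both faces
- tin: green-and-metal paint tin, 72 mm across, 110 mm high, standing near one end of the place where the level has to go. Origin: centre of its underside; leave it alone
- mug: white mug, 72 mm across, 90 mm high, its handle to its own +y; standing near the other end of that place (tin and mug may be swapped). Origin: centre of its underside; leave it alone
- tape: yellow tape measure, 70 x 42 x 68 mm high, standing close beside the level, its long side along it, at the start. Origin: centre of its underside; leave it alone
- sander: cork sanding block, 70 x 110 x 34 mm high, on the bench beyond that place. Origin: centre of its underside; leave it alone
- hinge: flat galvanised gate hinge, 128 x 90 x 12 mm, beyond that place. Origin: centre of its underside; leave it alone
- brush: flat paintbrush with a brown handle, 180 mm long (along its y), 40 mm wide, 14 mm high, lying along the middle of the tub's lid. Origin: centre of its underside; leave it alone
- jar: clear jar with a steel cap, 66 mm across, 100 mm high, standing in front of the rack, on the side away from the robot. Origin: centre of its underside; leave it alone
There are look-alikes about, which are no part of the job. Leave any purple look-alike of the panel alone.

How it is judged:
By the outcome, as a careful person would: the job done as asked, in the order asked, and still so for the second after the job is handed in, with the robot touching nothing.
It also fails if it takes over 58 s, if anything falls off the work surface, if the arm or the gripper's body presses on something with over 40 N, if the wrist force passes 120 N, or if a joint passes its speed limit or range.

## Working session

There is one attempt and no reset: what is moved stays moved. The work goes in short steps, Python scripts to look and compute and a tool call to move; the robot and the scene stay as the last step left them, time stands still between calls to the robot, and variables do not carry over. Pictures are saved under pics/ and viewed, and the job is handed in when it is done.

Besides the shell and the picture viewer there is one more tool, called after "Emit:" as a command line: name --argument value ..., lists and objects as JSON in quotes. drive_tool: Moves the arm, as the interface text tells. Shifts and turns lie within -1 to 1; 1 stands for 0.3 m of shift or 2 rad of turn. Its arguments: {"type":"object","properties":{"increments":{"type":"array"}},"required":["increments"]}

```bash
mkdir -p pics
python3 - <<'E'
from bench import *
import cv2,json,numpy as np
print(read_state())
for n in("side","top","wrist"):
    c=calibration(n);print(n,c)
    cv2.imwrite(f"pics/{n}0.png",cv2.cvtColor(get_image(n),cv2.COLOR_RGB2BGR))
E
```

```text
{'clock': 0.0, 'joints': array([ 1.43862027e+00,  3.85539510e-01,  6.61522676e-03, -5.11728184e-04,
       -1.19396563e+00, -2.58575800e-01]), 'joint_vel': array([ 0.00193842,  0.00089693, -0.00127507,  0.00118788,  0.00128379,
       -0.00107072]), 'joint_efforts': array([-1.48652027e-03, -3.92289519e+01,  1.88394892e+01,  4.18626130e+00,
       -4.63826931e-03, -8.03823525e-06]), 'position': array([237.83134243, 577.37616706, 241.22579305]), 'ee_rot': array([ 9.80955862e-01, -1.94227817e-01, -1.71224814e-04,  1.05972424e-03]), 'contact_force': array([-0.13144412, -0.79670475,  0.26857845]), 'wrist_torque': array([ 0.01880547, -0.00789715, -0.01708396]), 'gripper_width': 85.73957042399236}
side {'fovy': 50.702335089095484, 'cx': 263.2748085159159, 'cy': 192.68274827046292, 'k1': -0.13797594871085392, 'R': array([[ 0.93942789, -0.34272867, -0.00350597],
       [-0.2089504 , -0.56457   , -0.79849887],
       [ 0.27168909,  0.75086468, -0.6019861 ]]), 't': array([-512.21432669,  221.51808648, 1286.32976154])}
top {'fovy': 47.32484579046153, 'cx': 249.71495503976996, 'cy': 187.93918542795777, 'k1': 0.005408959727684491, 'R': array([[-0.00934564, -0.99990226, -0.01039896],
       [-0.9803582 ,  0.01121079, -0.19690639],
       [ 0.19700372,  0.00835449, -0.98036714]]), 't': array([  -4.57230337,  559.07766074, 1588.44506505])}
wrist {'fovy': 63.036939895029974, 'cx': 252.7492412763493, 'cy': 189.08793627490888, 'k1': -0.04056921595096799, 'R': array([[-3.80580951e-01, -9.24747438e-01,  5.62132007e-04],
       [-8.77676617e-01,  3.61400231e-01,  3.14759637e-01],
       [-2.91276323e-01,  1.19298152e-01, -9.49171246e-01]]), 't': array([625.06281274, -40.29406366, 379.59924088])}
```

View pics/side0.png

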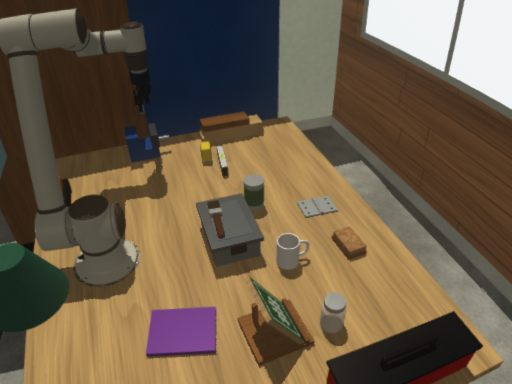

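View pics/top0.png

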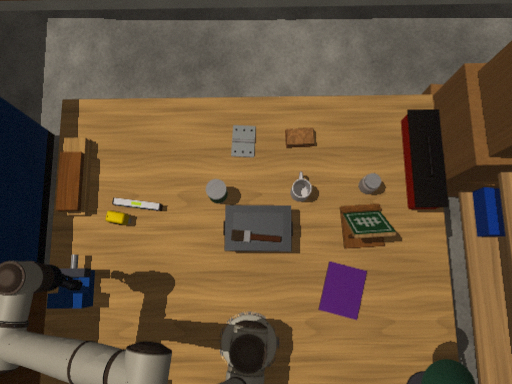

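View pics/wrist0.png

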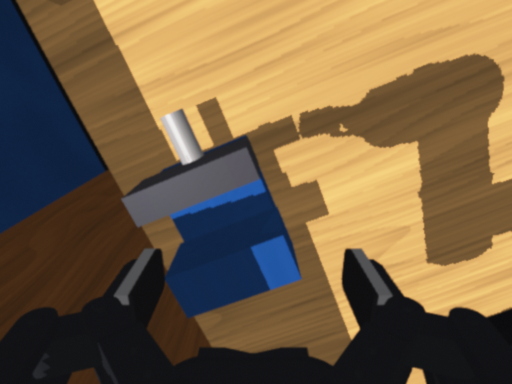

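The top view shows the level at about (137,204) with the tape beside it at (116,217). The tub is at (258,228), the tin at (217,190) and the mug at (302,188). The green panel is in the rack at (368,226), and the purple look-alike lies at (343,290). Next I'll measure.

```bash
cat > h.py <<'E'
import numpy as np,cv2
from bench import *
def rays(c,px):
    f=192/np.tan(np.radians(c["fovy"])/2)
    K=np.array([[f,0,c["cx"]],[0,f,c["cy"]],[0,0,1]])
    u=cv2.undistortPoints(np.array(px,float).reshape(-1,1,2),K,np.array([c["k1"],0,0,0,0.]))[:,0]
    d=np.c_[u,np.ones(len(u))]@c["R"]
    o=-c["R"].T@c["t"]
    return o,d
def plane(c,px,z):
    o,d=rays(c,px); s=(z-o[2])/d[:,2]; return o+s[:,None]*d
def proj(c,X):
    f=192/np.tan(np.radians(c["fovy"])/2)
    p=np.atleast_2d(X)@c["R"].T+c["t"]; s=p[:,:2]/p[:,2:]; s=s*(1+c["k1"]*(s**2).sum(1))[:,None]
    return s*f+[c["cx"],c["cy"]]
def blob(m,near,minA=15):
    n,l,st,ce=cv2.connectedComponentsWithStats(m.astype(np.uint8))
    k=[i for i in range(1,n) if st[i,4]>=minA]
    i=min(k,key=lambda i:np.hypot(*(ce[i]-near)))
    return l==i,st[i],ce[i]
def crop(im,x0,y0,x1,y1,s,name):
    cv2.imwrite(name,cv2.cvtColor(cv2.resize(im[y0:y1,x0:x1],None,fx=s,fy=s,interpolation=cv2.INTER_NEAREST),cv2.COLOR_RGB2BGR))
E
python3 - <<'E'
import cv2
a=cv2.imread('pics/top0.png')
b=a[180:260,95:180];cv2.imwrite('pics/t1.png',cv2.resize(b,None,fx=7,fy=7,interpolation=cv2.INTER_NEAREST))
b=a[165:260,200:320];cv2.imwrite('pics/t2.png',cv2.resize(b,None,fx=6,fy=6,interpolation=cv2.INTER_NEAREST))
b=a[165:260,320:420];cv2.imwrite('pics/t3.png',cv2.resize(b,None,fx=6,fy=6,interpolation=cv2.INTER_NEAREST))
E
```

```text
(no output)
```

View pics/t1.png

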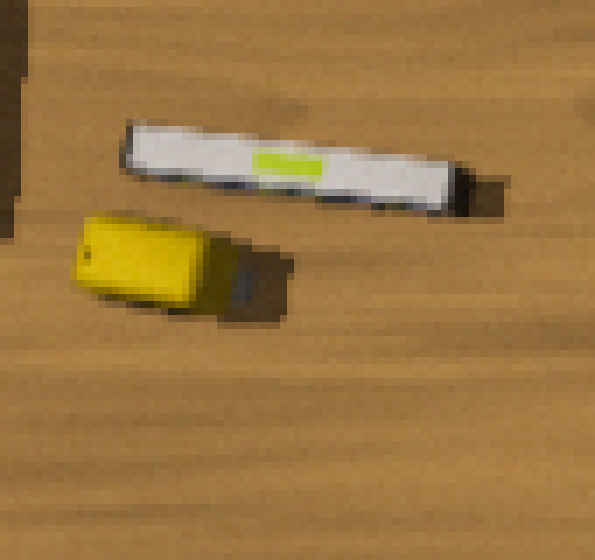

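View pics/t2.png

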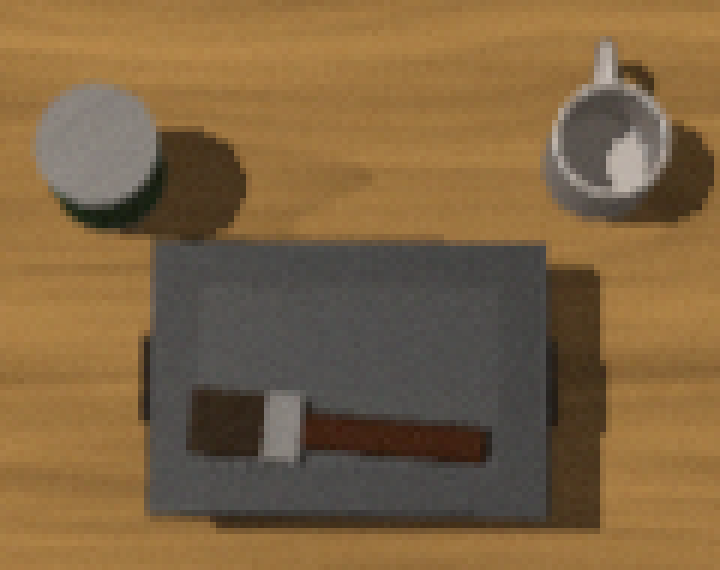

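View pics/t3.png

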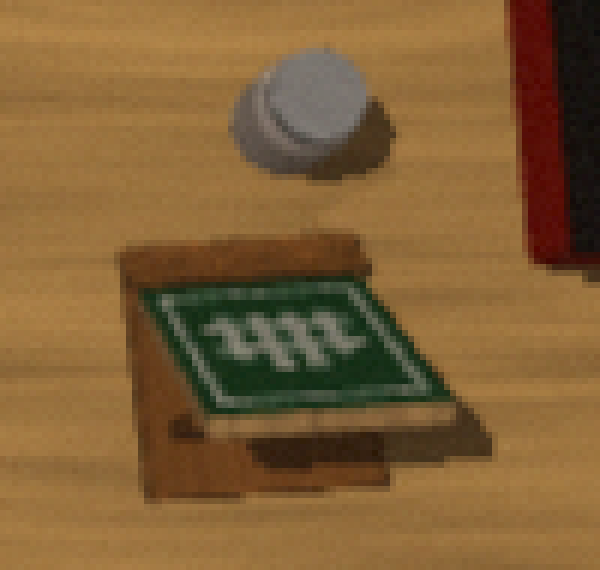

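Run:
```python
from h import *
c=calibration("top")
np.set_printoptions(precision=1,suppress=True)
P=lambda l,x0,y0,s,z:plane(c,np.array(l,float)/s+[x0-.5,y0-.5],z)
def quad(n,p):
    ce=p.mean(0);d1=(p[1]+p[2]-p[0]-p[3])/2;d2=(p[0]+p[1]-p[2]-p[3])/2
    print(n,ce,"len",np.linalg.norm(d1),np.linalg.norm(d2),"yaw",np.arctan2(d1[0],-d1[1]),np.arctan2(-d2[1],d2[0]))
quad("level",P([(130,124),(457,163),(453,212),(125,172)],95,180,7,42))
quad("tape",P([(90,215),(208,233),(198,306),(77,290)],95,180,7,68))
quad("tub",P([(153,240),(546,246),(548,517),(147,514)],200,165,6,90))
quad("tin",P([(36,83),(161,83),(161,206),(36,206)],200,165,6,110))
quad("mug",P([(549,80),(671,80),(671,199),(549,199)],200,165,6,90))
quad("jar",P([(263,48),(368,48),(368,147),(263,147)],320,165,6,100))
print("panel bottom front",P([(138,289),(358,275)],320,165,6,15+14*np.sin(.55)), P([(138,289),(358,275)],320,165,6,29))
print("panel top front, back",P([(212,415),(458,403)],320,165,6,15+180*np.cos(.55)+14*np.sin(.55)),P([(210,437),(455,425)],320,165,6,15+180*np.cos(.55)))
print("rack base", P([(148,500),(390,487)],320,165,6,15))
```

```text
level [507.  418.3  42. ] len 178.98621360747998 26.44266817576723 yaw -0.1316757594852355 0.04995090925488878
tape [453.8 487.   68. ] len 64.23725665760028 39.37336080346001 yaw -0.15166970037645258 0.10283580391849308
tub [406.4 -37.6  90. ] len 238.51472308573597 164.0232718052255 yaw -0.02189493436380074 0.020140648405934523
tin [547.3 111.8 110. ] len 75.62620095184623 75.82963407644104 yaw -0.01142244973022165 -0.005857383174208122
mug [ 550.8 -199.4   90. ] len 74.47016777570501 74.21139733529787 yaw -0.01144262877816169 0.03243374905916209
jar [ 571.8 -457.4  100. ] len 63.60542141581416 61.68599726633547 yaw -0.011665717816574123 0.0640582385424898
panel bottom front [[ 466.4 -359.7   22.3]
 [ 473.8 -498.2   22.3]] [[ 465.5 -358.3   29. ]
 [ 472.9 -496.3   29. ]]
panel top front, back [[ 372.6 -366.4  175.8]
 [ 378.  -505.3  175.8]] [[ 360.8 -366.2  168.5]
 [ 366.2 -505.1  168.5]]
rack base [[ 335.  -360.6   15. ]
 [ 341.6 -511.2   15. ]]
```

```bash
cat >> h.py <<'E'
def yaw(s):
    x,y,z,w=s["ee_rot"]; return np.arctan2(2*(x*y+z*w),1-2*(y*y+z*z))
def plan(tx,ty,tz,tyaw,n,hand):
    s=read_state(); p=s["position"].copy(); a=yaw(s)
    dt=(np.angle(np.exp(1j*(a-tyaw))))/n   # turn about tool z (down) lowers yaw
    d=(np.array([tx,ty,tz])-p)/n
    print("now",p.round(1),"yaw",round(a,4),"step mm",np.linalg.norm(d).round(1),"turn/row deg",np.degrees(dt).round(2))
    rows=[]
    for i in range(n):
        ex=np.array([np.cos(a),np.sin(a)]); ey=np.array([np.sin(a),-np.cos(a)])
        rows.append([hand,[round(float(d[:2]@ex)/300,4),round(float(d[:2]@ey)/300,4),round(float(-d[2])/300,4)],round(float(dt)/2,4)])
        a-=dt
    for r in rows: print(r,end=", ")
    print()
E
python3 - <<'E'
from h import *
s=read_state();c=calibration("wrist")
print("cam pos rel TCP",-c["R"].T@c["t"]-s["position"], "fwd",c["R"][2],yaw(s))
plan(505,425,230,-1.70,11,1)
E
```

```text
cam pos rel TCP [ 75.20820334 -30.15332947 131.30240284] fwd [-0.29116769  0.11954736 -0.94917322] -0.3909116305435406
now [237.9 577.5 241.5] yaw -0.3909 step mm 28.0 turn/row deg 6.82
[1, [0.0924, 0.0119, 0.0035], 0.0595], [1, [0.0932, 0.0008, 0.0035], 0.0595], [1, [0.0926, -0.0102, 0.0035], 0.0595], [1, [0.0908, -0.0212, 0.0035], 0.0595], [1, [0.0876, -0.0318, 0.0035], 0.0595], [1, [0.0832, -0.042, 0.0035], 0.0595], [1, [0.0776, -0.0516, 0.0035], 0.0595], [1, [0.071, -0.0604, 0.0035], 0.0595], [1, [0.0633, -0.0684, 0.0035], 0.0595], [1, [0.0547, -0.0754, 0.0035], 0.0595], [1, [0.0454, -0.0814, 0.0035], 0.0595],
```

Emit:
drive_tool --increments '[[0.3, [0.092, 0.012, 0.003], 0.06], [0.3, [0.093, 0.001, 0.003], 0.06], [0.3, [0.093, -0.01, 0.003], 0.06], [0.3, [0.091, -0.021, 0.003], 0.06], [0.3, [0.088, -0.032, 0.003], 0.06], [0.3, [0.083, -0.042, 0.003], 0.06], [0.3, [0.078, -0.052, 0.004], 0.06], [0.3, [0.071, -0.06, 0.004], 0.06], [0.3, [0.063, -0.068, 0.004], 0.06], [0.3, [0.055, -0.075, 0.004], 0.06], [0.3, [0.045, -0.081, 0.004], 0.055], [0.3, [0, 0, 0], 0]]'

```text
clock: 1.65
position: [505.1, 422.6, 230.0]
ee_rot: [-0.659, 0.752, -0.0, -0.001]
contact_force: [-0.5, -0.7, -0.4]
gripper_width: 55.5
```

Run:
```python
from h import *
s=read_state();c=calibration("wrist");im=get_image("wrist")
print(s["clock"],s["position"],yaw(s),s["gripper_width"])
cv2.imwrite("pics/w1.png",cv2.cvtColor(im,cv2.COLOR_RGB2BGR))
m=(im.min(2)>150)&((im.max(2).astype(int)-im.min(2))<40)
b,st,ce=blob(m,(256,190),200);print(st,ce)
cnt,_=cv2.findContours(b.astype(np.uint8),cv2.RETR_EXTERNAL,cv2.CHAIN_APPROX_NONE)
r=cv2.minAreaRect(np.vstack(cnt));bx=cv2.boxPoints(r);print(bx);q=plane(c,bx,42);print(q.round(1),q.mean(0))
```

```text
1.65 [505.08696624 422.61150497 229.95959181] -1.7032854122356988 55.49003972481828
[ 238   77   23  162 3061] [248.60307089 154.50212349]
[[238.       237.99995 ]
 [238.        76.999985]
 [260.        76.999985]
 [260.       237.99995 ]]
[[533.  503.9  42. ]
 [507.8 333.2  42. ]
 [486.7 336.   42. ]
 [508.2 507.2  42. ]] [508.91712937 420.07175402  42.        ]
```

View pics/w1.png

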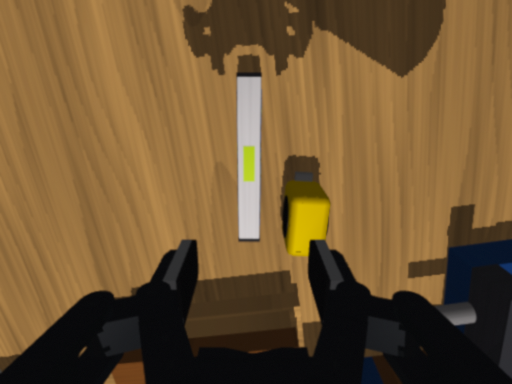

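The wrist view shows the level upright at column 249, rows 75–240, with the tape to its right at (306,218). That puts the level's centre at (509,420) with yaw -0.136. I'll grip it just past its middle, on the side away from the tape.

Run:
```python
from h import *
plan(508,412,20,-1.707,6,.3)
```

```text
now [504.3 423.3 230.2] yaw -1.7014 step mm 35.1 turn/row deg 0.05
[0.3, [0.0059, -0.0028, 0.1168], 0.0005], [0.3, [0.0059, -0.0028, 0.1168], 0.0005], [0.3, [0.0059, -0.0028, 0.1168], 0.0005], [0.3, [0.0059, -0.0028, 0.1168], 0.0005], [0.3, [0.0059, -0.0029, 0.1168], 0.0005], [0.3, [0.0059, -0.0029, 0.1168], 0.0005],
```

Emit:
drive_tool --increments '[[0.3, [0.018, -0.006, 0.1], 0.001], [0.3, [0.018, -0.006, 0.15], 0.001], [0.3, [0, 0, 0.15], 0], [0.3, [0, -0.002, 0.15], 0], [0.3, [0, -0.002, 0.1], 0], [0.3, [0, 0, 0.05], 0], [0.3, [0, 0, 0], 0], [-1, [0, 0, 0], 0], [-1, [0, 0, 0], 0], [-1, [0, 0, 0], 0], [-1, [0, 0, 0], 0], [-1, [0, 0, 0], 0]]'

```text
clock: 3.2
position: [508.2, 413.5, 22.9]
ee_rot: [-0.658, 0.753, 0.0, 0.002]
contact_force: [-1.0, -0.3, 6.3]
gripper_width: 22.7
```

Run:
```python
from h import *
s=read_state();c=calibration("wrist");im=get_image("wrist")
print(s["clock"],s["position"],yaw(s),s["gripper_width"],s["contact_force"])
cv2.imwrite("pics/w2.png",cv2.cvtColor(im,cv2.COLOR_RGB2BGR))
```

```text
3.2 [508.16540995 413.54898928  22.85618165] -1.7042955336202186 22.737012750220707 [-1.02864561 -0.25498485  6.27758052]
```

View pics/w2.png

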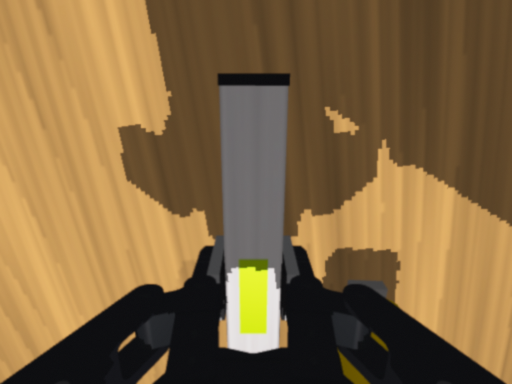

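Run:
```python
from h import *
s=read_state();c=calibration("wrist")
e=plane(c,[(219,74),(290,74)],42);print(e.round(1))
m=e.mean(0); u=np.array([np.sin(.136),np.cos(.136)]); cen=m[:2]+90*u; print("centre",cen,"TCP->centre",cen-s["position"][:2])
t=np.array([570,-45]); n=12
plan(508,413,200,yaw(s),4,-1)
a=yaw(s); d=t-s["position"][:2]
print(d, d@[np.cos(a),np.sin(a)]/300, d@[np.sin(a),-np.cos(a)]/300)
a=-1.592
print(d, d@[np.cos(a),np.sin(a)]/300, d@[np.sin(a),-np.cos(a)]/300)
```

```text
[[508.5 328.6  42. ]
 [484.8 331.8  42. ]]
centre [508.85803037 419.39355744] TCP->centre [0.69527468 5.86707803]
now [508.2 413.5  22.8] yaw -1.7043 step mm 44.3 turn/row deg 0.0
[-1, [0.0005, 0.0001, -0.1476], 0.0], [-1, [0.0005, 0.0001, -0.1476], 0.0], [-1, [0.0005, 0.0001, -0.1476], 0.0], [-1, [0.0005, 0.0001, -0.1476], 0.0], 
[  61.83724432 -458.52647941] 1.4873784096545883 -0.40775631456598666
[  61.83724432 -458.52647941] 1.5237077633863554 -0.23848353689762083
```

Emit:
drive_tool --increments '[[-1, [0, 0, -0.08], 0], [-1, [0, 0, -0.15], 0], [-1, [0, 0, -0.17], 0], [-1, [0.05, -0.013, -0.15], 0], [-1, [0.1, -0.03, -0.05], -0.004], [-1, [0.14, -0.03, 0], -0.004], [-1, [0.15, -0.03, 0], -0.006], [-1, [0.15, -0.03, 0], -0.006], [-1, [0.15, -0.03, 0], -0.006], [-1, [0.15, -0.03, 0], -0.006], [-1, [0.15, -0.03, 0], -0.006], [-1, [0.15, -0.03, 0], -0.006], [-1, [0.15, -0.03, 0], -0.006], [-1, [0.13, -0.03, 0], -0.006], [-1, [0.09, -0.02, 0], 0], [-1, [0.04, -0.01, 0], 0], [-1, [0, 0, 0], 0]]'

```text
clock: 5.38
position: [570.1, -74.4, 200.2]
ee_rot: [-0.699, 0.715, 0.001, -0.0]
contact_force: [0.1, -0.3, -2.8]
gripper_width: 23.2
```

Run:
```python
from h import *
s=read_state();c=calibration("wrist");im=get_image("wrist");t=get_image("top")
print(s["clock"],s["position"],yaw(s),s["gripper_width"],s["contact_force"])
cv2.imwrite("pics/w3.png",cv2.cvtColor(im,cv2.COLOR_RGB2BGR))
np.savez("w3.npz",im=im,t=t,**{k:c[k] for k in c},p=s["position"])
crop(t,195,150,325,265,6,"pics/t4.png")
```

```text
5.375 [570.08026625 -74.43629098 200.23915712] -1.5942522222831605 23.168476959591374 [ 0.09840396 -0.27328231 -2.81694646]Traceback (most recent call last):
  File "<stdin>", line 5, in <module>
TypeError: numpy.savez() got multiple values for keyword argument 't'
```

View pics/w3.png

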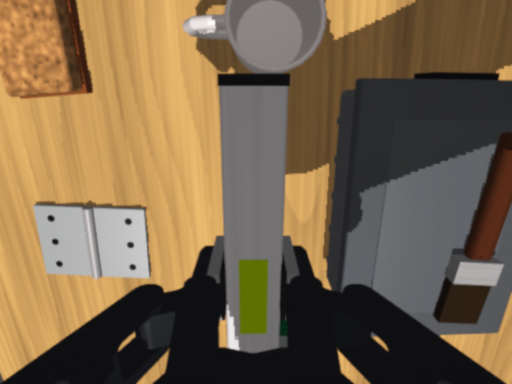

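Run:
```python
from h import *
im=cv2.imread("pics/w3.png")
cv2.imwrite("pics/w3c.png",cv2.resize(im[60:340,310:512],None,fx=2.1,fy=2.1,interpolation=cv2.INTER_NEAREST))
g=cv2.cvtColor(im,cv2.COLOR_BGR2HSV)
for r in range(80,330,20): print(r,[int(im[r,c].max()) for c in range(318,376,2)])
```

```text
80 [103, 103, 105, 108, 110, 102, 93, 97, 103, 109, 108, 104, 98, 94, 100, 104, 108, 107, 99, 68, 37, 37, 41, 44, 45, 45, 44, 44, 44]
100 [102, 101, 105, 107, 108, 95, 92, 98, 107, 110, 106, 77, 48, 48, 47, 48, 47, 47, 40, 36, 36, 40, 45, 45, 46, 45, 45, 46, 46]
120 [99, 101, 106, 108, 102, 90, 93, 102, 110, 95, 48, 48, 48, 48, 48, 48, 47, 41, 37, 36, 41, 44, 45, 46, 45, 45, 46, 46, 46]
140 [98, 101, 105, 108, 96, 91, 96, 106, 109, 98, 53, 48, 48, 48, 48, 47, 43, 36, 37, 40, 45, 46, 46, 46, 45, 46, 46, 46, 46]
160 [96, 101, 102, 97, 92, 93, 101, 108, 63, 48, 48, 49, 48, 48, 49, 45, 37, 37, 40, 44, 44, 44, 44, 45, 45, 44, 44, 44, 45]
180 [205, 202, 206, 204, 196, 132, 106, 105, 70, 47, 48, 49, 48, 48, 46, 37, 37, 40, 44, 45, 44, 45, 45, 45, 44, 45, 45, 45, 45]
200 [190, 203, 208, 200, 187, 108, 106, 82, 49, 48, 49, 49, 48, 45, 37, 37, 39, 44, 44, 44, 44, 50, 95, 102, 103, 102, 101, 101, 100]
220 [200, 209, 205, 186, 105, 106, 92, 49, 48, 48, 48, 49, 46, 37, 36, 40, 44, 45, 44, 45, 45, 58, 97, 102, 102, 103, 102, 101, 102]
240 [209, 207, 201, 133, 103, 89, 50, 48, 48, 49, 49, 46, 38, 39, 66, 98, 103, 103, 104, 104, 103, 103, 104, 102, 102, 102, 102, 102, 101]
260 [209, 202, 203, 203, 127, 50, 48, 48, 48, 48, 46, 38, 39, 69, 99, 105, 104, 103, 103, 103, 103, 103, 103, 103, 103, 103, 103, 102, 97]
280 [41, 138, 194, 209, 207, 118, 49, 47, 48, 46, 39, 39, 71, 100, 105, 104, 104, 104, 104, 104, 104, 103, 103, 102, 103, 103, 100, 81, 114]
300 [18, 18, 17, 18, 19, 18, 18, 18, 18, 19, 18, 18, 17, 17, 18, 19, 17, 18, 19, 18, 18, 17, 18, 18, 19, 19, 18, 18, 17]
320 [18, 18, 18, 18, 18, 18, 18, 17, 18, 19, 20, 20, 19, 18, 18, 19, 19, 19, 19, 19, 18, 18, 19, 18, 19, 18, 17, 18, 19]
```

View pics/w3c.png

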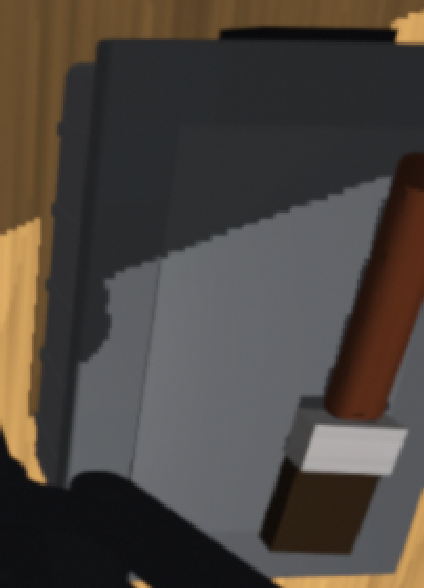

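Run:
```python
from h import *
s=read_state();c=calibration("wrist");im=get_image("wrist");t=get_image("top")
print(s["position"],yaw(s))
e=plane(c,[(359.7,100),(353.7,160),(347.7,220),(343.2,260),(341,280)],90);print(e.round(1))
print("corner",plane(c,[(362,79)],90).round(1),"-y edge",plane(c,[(420,79.5),(500,80)],90).round(1))
p=np.polyfit(e[:,1],e[:,0],1);print("slope",p, "x at y=-38",np.polyval(p,-38))
# level far end held: top plane z = level top
zt=s["position"][2]-22.9+42
l=plane(c,[(219,74),(290,74)],zt);print("level far end",l.round(1),l.mean(0)-s["position"])
crop(t,195,150,325,265,6,"pics/t4.png")
```

```text
[570.21692919 -73.41091786 200.58124803] -1.5924178889095288
[[ 488.9 -141.9   90. ]
 [ 489.9  -95.8   90. ]
 [ 490.8  -43.9   90. ]
 [ 491.8   -5.3   90. ]
 [ 492.2   15.6   90. ]]
corner [[ 488.4 -156.8   90. ]] -y edge [[ 444.9 -156.1   90. ]
 [ 383.  -155.7   90. ]]
slope [2.07137317e-02 4.91859233e+02] x at y=-38 491.07211070884637
level far end [[ 580.2 -157.7  219.7]
 [ 556.2 -157.2  219.7]] [ -2.00992542 -84.04971674  19.1       ]
```

View pics/t4.png

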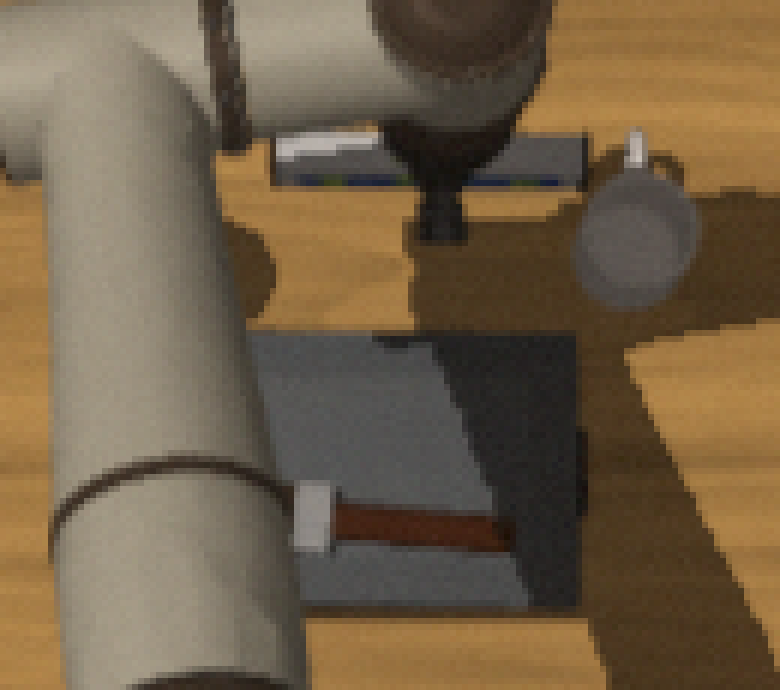

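Emit:
drive_tool --increments '[[-1, [-0.05, -0.013, 0.05], 0], [-1, [-0.044, -0.01, 0.1], 0], [-1, [0, 0, 0.15], 0], [-1, [0, 0, 0.14], 0], [-1, [0, 0, 0.08], 0], [-1, [0, 0, 0.035], 0], [-1, [0, 0, 0], 0], [-1, [0, 0, 0], 0]]'

```text
clock: 6.58
position: [579.1, -45.6, 35.5]
ee_rot: [-0.699, 0.715, -0.001, 0.001]
contact_force: [-0.8, 0.2, -2.5]
gripper_width: 23.2
```

Run:
```python
from h import *
s=read_state();print(s["position"],yaw(s),s["contact_force"])
plan(577.6,-46,23,-1.592,1,-1)
im=get_image("wrist");cv2.imwrite("pics/w4.png",cv2.cvtColor(im,cv2.COLOR_RGB2BGR))
```

```text
[579.08212775 -45.60491283  35.54968208] -1.5922027713926639 [-0.77445052  0.21490243 -2.51627764]
now [579.1 -45.6  35.5] yaw -1.5922 step mm 12.6 turn/row deg -0.01
[-1, [0.0014, 0.0049, 0.0418], -0.0001],
```

View pics/w4.png

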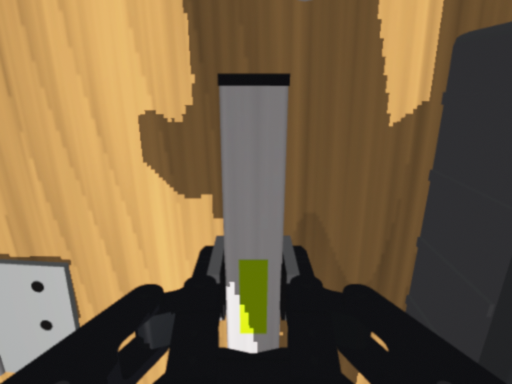

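The level is clear of the tub and on line. Now I'll lower it.

Emit:
drive_tool --increments '[[-1, [0, 0.003, 0.02], 0], [-1, [0, 0.001, 0.016], 0], [-1, [0, 0, 0.006], 0], [-1, [0, 0, 0], 0]]'

```text
clock: 7.12
position: [576.8, -46.1, 22.8]
ee_rot: [-0.699, 0.715, -0.0, -0.0]
contact_force: [-2.4, 0.6, 3.7]
gripper_width: 23.3
```

Emit:
drive_tool --increments '[[0.0, [0, 0, 0], 0], [0.2, [0, 0, 0], 0], [0.2, [0, 0, 0], 0], [0.2, [0, 0, -0.06], 0], [0.2, [0, 0, -0.15], 0], [0.2, [0, 0, -0.2], 0], [0.2, [0, 0, -0.2], 0], [0.2, [0, 0, -0.15], 0], [0.2, [0, 0, -0.06], 0], [0.2, [0, 0, 0], 0]]'

```text
clock: 8.38
position: [577.5, -45.9, 269.4]
ee_rot: [-0.699, 0.715, -0.001, 0.002]
contact_force: [0.4, -0.1, -0.3]
gripper_width: 51.2
```

Run:
```python
from h import *
s=read_state();c=calibration("wrist");im=get_image("wrist")
print(s["clock"],s["position"],yaw(s),s["gripper_width"])
cv2.imwrite("pics/w5.png",cv2.cvtColor(im,cv2.COLOR_RGB2BGR))
np.savez("w5.npz",**c,im=im)
cv2.imwrite("pics/w5c.png",cv2.resize(cv2.cvtColor(im,cv2.COLOR_RGB2BGR)[40:300,200:420],None,fx=2.3,fy=2.3,interpolation=cv2.INTER_NEAREST))
```

```text
8.375 [577.47896903 -45.91571488 269.39414399] -1.5927846334073381 51.15368675394993
```

View pics/w5.png

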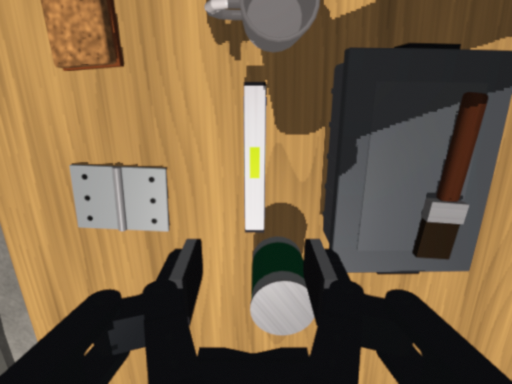

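View pics/w5c.png

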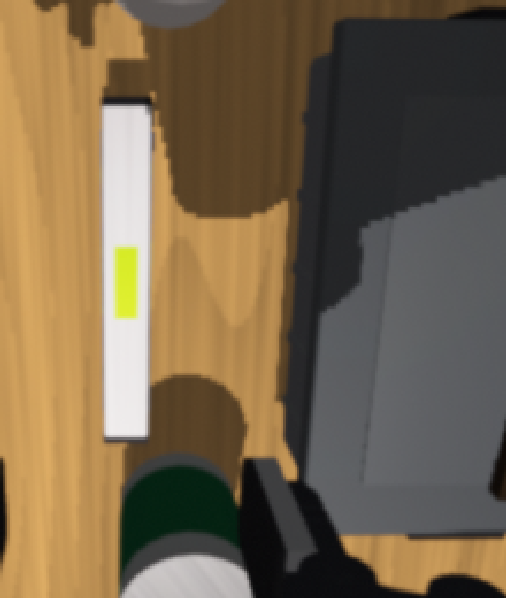

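Run:
```python
from h import *
c=dict(np.load("w5.npz"));im=c.pop("im").astype(int)
for r in (60,100,140,180,220,250):
    print(r,im[r,318:352:1].max(1))
q=plane(c,[(244.9,82),(265.8,82),(264.8,231),(245.2,231)],42);print(q.round(1),q.mean(0))
a=(q[0]+q[1])/2;b=(q[2]+q[3])/2;print("len",np.linalg.norm(a-b),"yaw",-np.arctan2(b[0]-a[0],b[1]-a[1]))
print("lid +y corner, -y corner",plane(c,[(331.3,270.5),(344.8,48.7)],90).round(1))
```

```text
60 [90 92 94 94 94 90 84 81 82 84 87 91 94 95 94 92 88 84 82 83 85 88 89 92
 89 74 48 32 31 33 36 39 39 41]
100 [91 91 94 91 86 79 79 80 85 89 94 95 92 82 60 43 41 42 42 41 42 41 38 34
 31 31 33 36 38 40 40 40 40 39]
140 [181 184 183 179 174 163 124  96  93  92  85  63  44  41  41  41  41  40
  41  37  33  31  31  34  36  39  39  39  38  39  39  39  39  38]
180 [186 182 177 163 120  95  92  84  65  46  40  41  41  40  42  41  36  33
  33  41  64  82  95  97  97  97  97  98  97  97  96  96  95  96]
220 [180 183 185 184 167 105  52  42  41  42  42  42  39  35  32  35  50  75
  95 100 101 100 100  99  99  99  99 100  99  99  98  98  99  98]
250 [ 63  63  63  64  63  63  57  39  24  20  17  16  17  22  39  67  91  98
 102 102 102 102 102 102 101 101 101 101 101 100 100 100 100 100]
[[ 585.5 -129.7   42. ]
 [ 562.8 -129.3   42. ]
 [ 565.6   49.5   42. ]
 [ 590.4   49.    42. ]] [576.06066142 -40.11826812  42.        ]
len 178.80840540716036 yaw -0.02139146259131873
lid +y corner, -y corner [[ 490.8   77.9   90. ]
 [ 491.6 -156.9   90. ]]
```

Run:
```python
from h import *
c=dict(np.load("w5.npz"));
e=plane(c,[(346.5,60),(344.3,100),(341,140),(337.3,180),(334,220),(331.8,250)],90);print(e.round(1));p=np.polyfit(e[:,1],e[:,0],1);print(p,np.polyval(p,-40))
plan(375,-432,290,-1.526,12,1)
```

```text
[[ 489.5 -147.1   90. ]
 [ 489.3 -111.1   90. ]
 [ 490.   -72.5   90. ]
 [ 491.1  -30.9   90. ]
 [ 491.8   14.4   90. ]
 [ 491.9   51.1   90. ]]
[1.49554194e-02 4.91326048e+02] 490.72783072688367
now [576.7 -45.9 267.6] yaw -1.5931 step mm 36.3 turn/row deg -0.32
[1, [0.1085, 0.0536, -0.0062], -0.0028], [1, [0.1082, 0.0542, -0.0062], -0.0028], [1, [0.1079, 0.0548, -0.0062], -0.0028], [1, [0.1076, 0.0554, -0.0062], -0.0028], [1, [0.1072, 0.056, -0.0062], -0.0028], [1, [0.1069, 0.0566, -0.0062], -0.0028], [1, [0.1066, 0.0572, -0.0062], -0.0028], [1, [0.1063, 0.0578, -0.0062], -0.0028], [1, [0.106, 0.0584, -0.0062], -0.0028], [1, [0.1056, 0.059, -0.0062], -0.0028], [1, [0.1053, 0.0596, -0.0062], -0.0028], [1, [0.105, 0.0602, -0.0062], -0.0028],
```

Emit:
drive_tool --increments '[[1, [0.06, 0.03, -0.006], -0.003], [1, [0.108, 0.054, -0.006], -0.003], [1, [0.108, 0.055, -0.006], -0.003], [1, [0.12, 0.061, -0.006], -0.003], [1, [0.12, 0.062, -0.006], -0.003], [1, [0.12, 0.064, -0.006], -0.003], [1, [0.12, 0.065, -0.006], -0.003], [1, [0.12, 0.065, -0.006], -0.003], [1, [0.12, 0.065, -0.006], -0.003], [1, [0.108, 0.06, -0.006], -0.003], [1, [0.1, 0.056, -0.006], -0.003], [1, [0.08, 0.046, -0.006], 0], [1, [0, 0, 0], 0]]'

```text
clock: 10.05
position: [374.3, -434.9, 287.8]
ee_rot: [0.721, -0.693, -0.002, 0.0]
contact_force: [-0.8, 1.3, -0.5]
gripper_width: 85.3
```

Run:
```python
from h import *
s=read_state();c=calibration("wrist");im=get_image("wrist")
print(s["clock"],s["position"],yaw(s),s["gripper_width"])
cv2.imwrite("pics/w6.png",cv2.cvtColor(im,cv2.COLOR_RGB2BGR))
np.savez("w6.npz",**c,im=im)
```

```text
10.05 [ 374.3266028  -434.86614058  287.786034  ] -1.5302262052658928 85.32083731733717
```

View pics/w6.png

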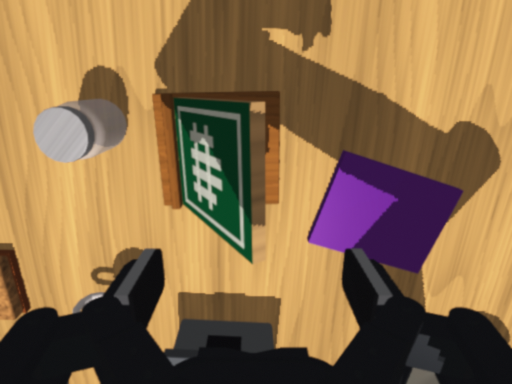

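Run:
```python
from h import *
c=dict(np.load("w6.npz"));im=c["im"]
b=cv2.cvtColor(im,cv2.COLOR_RGB2BGR)[85:275,150:290];cv2.imwrite("pics/w6c.png",cv2.resize(b,None,fx=3.1,fy=3.1,interpolation=cv2.INTER_NEAREST))
e=plane(c,[(249,102),(252,262)],175.8);print(e.round(1),e.mean(0),np.linalg.norm(e[0]-e[1]),-np.arctan2(e[1,0]-e[0,0],e[1,1]-e[0,1]))
e=plane(c,[(266,102)],168.5);print(e)
e=plane(c,[(175,98),(183,205)],27);print(e)
```

```text
[[ 380.1 -502.9  175.8]
 [ 372.3 -365.6  175.8]] [ 376.20605049 -434.26741313  175.8       ] 137.49603441822677 0.05675566154546161
[[ 367.01415737 -503.07137479  168.5       ]]
[[ 470.7917436  -496.49601369   27.        ]
 [ 464.93184105 -357.90093806   27.        ]]
```

View pics/w6c.png

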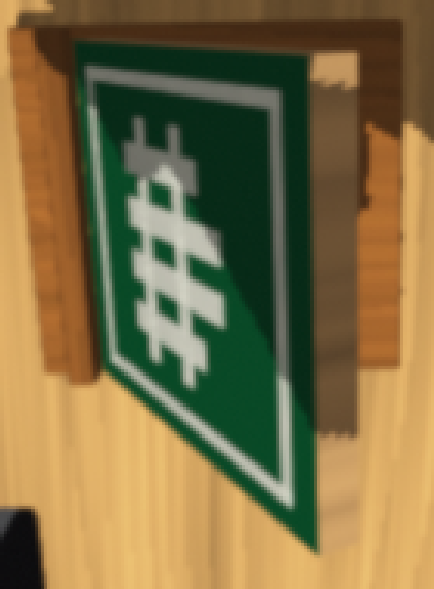

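The panel's top edge runs from (249,102) to (252,262). That puts its centre at (376,-434), z 176, with yaw about 0.05. I'll come down over the top edge, swing the panel upright against the rack's lip, then grip it.

Emit:
drive_tool --increments '[[1, [0, -0.008, 0.08], -0.004], [1, [0, -0.007, 0.13], 0], [1, [0, 0, 0.12], 0], [1, [0, 0, 0.08], 0], [1, [0, 0, 0.03], 0], [1, [0, 0, 0], 0]]'

```text
clock: 10.85
position: [380.9, -433.0, 157.2]
ee_rot: [0.725, -0.688, -0.0, 0.0]
contact_force: [-0.0, 0.1, 0.7]
gripper_width: 85.4
```

Run:
```python
from h import *
s=read_state();c=calibration("wrist");im=get_image("wrist");t=get_image("side")
print(s["clock"],s["position"],yaw(s),s["gripper_width"])
cv2.imwrite("pics/w7.png",cv2.cvtColor(im,cv2.COLOR_RGB2BGR))
crop(t,210,230,360,370,4,"pics/s7.png")
```

```text
10.85 [ 380.90624645 -432.97978343  157.15775781] -1.5180842178384757 85.4488910430519
```

View pics/w7.png

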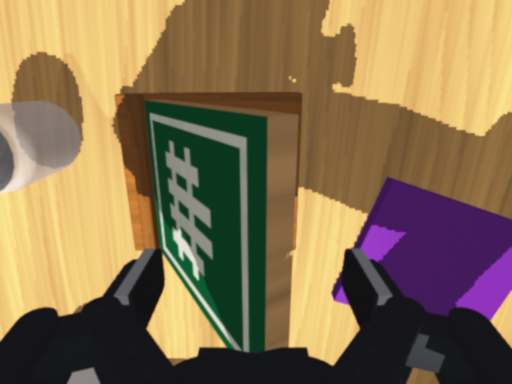

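View pics/s7.png

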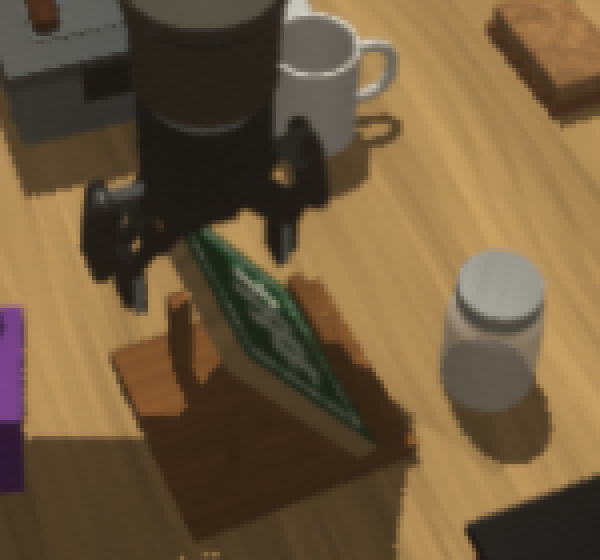

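Emit:
drive_tool --increments '[[0.2, [0, 0.004, 0.01], 0], [-0.16, [0, 0, 0.005], 0], [-0.16, [0, 0, 0], 0], [-0.16, [0, -0.03, 0], 0], [-0.16, [0, -0.036, 0], 0], [-0.16, [0, -0.036, 0], 0], [-0.16, [0, -0.036, 0], 0], [-0.16, [0, -0.036, 0], 0], [-0.16, [0, -0.036, 0], 0], [-0.16, [0, -0.03, 0], 0], [-0.16, [0, -0.02, 0], 0], [-0.16, [0, 0, 0], 0]]'

```text
clock: 12.45
position: [458.0, -429.3, 152.8]
ee_rot: [0.725, -0.688, -0.0, -0.0]
contact_force: [-0.9, 0.1, -0.5]
gripper_width: 35.9
```

Run:
```python
from h import *
s=read_state();c=calibration("wrist");im=get_image("wrist");t=get_image("side")
print(s["clock"],s["position"],yaw(s),s["gripper_width"],s["contact_force"])
cv2.imwrite("pics/w8.png",cv2.cvtColor(im,cv2.COLOR_RGB2BGR))
crop(t,210,230,360,370,4,"pics/s8.png")
```

```text
12.45 [ 457.95971605 -429.28764023  152.77903165] -1.5184998108030858 35.906562801555374 [-0.90842286  0.11992145 -0.47185999]
```

View pics/w8.png

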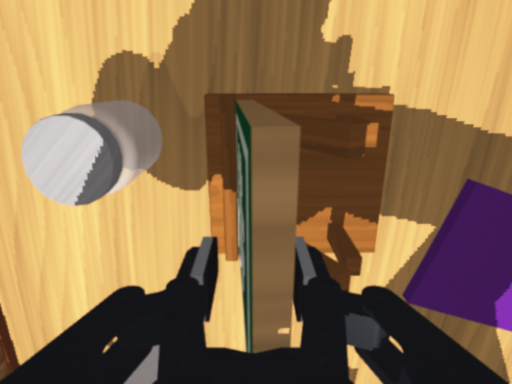

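View pics/s8.png

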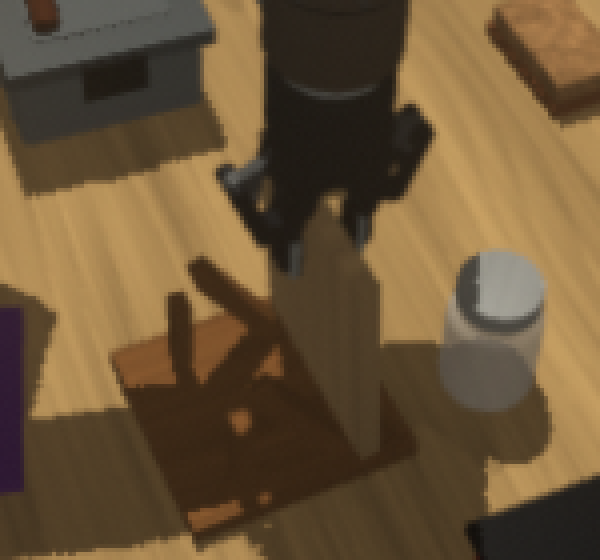

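Emit:
drive_tool --increments '[[-0.25, [0, -0.016, 0], 0], [-0.4, [0, 0, 0], 0], [-0.5, [0, 0, 0], 0], [-1, [0, 0, 0], 0], [-1, [0, 0, 0], 0], [-1, [0, 0, 0], 0], [-1, [0, 0, 0], 0]]'

```text
clock: 13.42
position: [462.5, -429.1, 153.0]
ee_rot: [0.725, -0.688, 0.0, -0.0]
contact_force: [0.7, 0.0, -0.3]
gripper_width: 13.6
```

Emit:
drive_tool --increments '[[-1, [0, 0, -0.01], 0], [-1, [0, 0, -0.03], 0], [-1, [0, 0, -0.06], 0], [-1, [0, 0, -0.1], 0], [-1, [0, 0, -0.12], 0], [-1, [0, 0, -0.1], 0], [-1, [0, 0, -0.05], 0], [-1, [0, 0, 0], 0]]'

```text
clock: 14.42
position: [462.5, -429.2, 294.8]
ee_rot: [0.725, -0.689, 0.001, -0.0]
contact_force: [-0.8, -0.2, -2.3]
gripper_width: 13.4
```

Run:
```python
from h import *
s=read_state();c=calibration("wrist");im=get_image("wrist");t=get_image("side")
print(s["clock"],s["position"],yaw(s),s["gripper_width"],s["contact_force"])
cv2.imwrite("pics/w9.png",cv2.cvtColor(im,cv2.COLOR_RGB2BGR))
crop(t,210,180,360,320,4,"pics/s9.png")
```

```text
14.425 [ 462.54724162 -429.1815494   294.75740871] -1.5188967319654036 13.43250680953658 [-0.80131579 -0.22338353 -2.29351502]
```

View pics/w9.png

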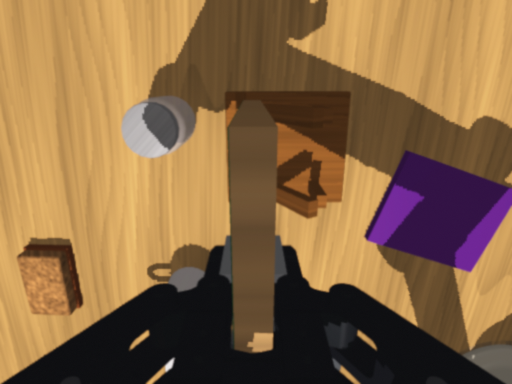

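View pics/s9.png

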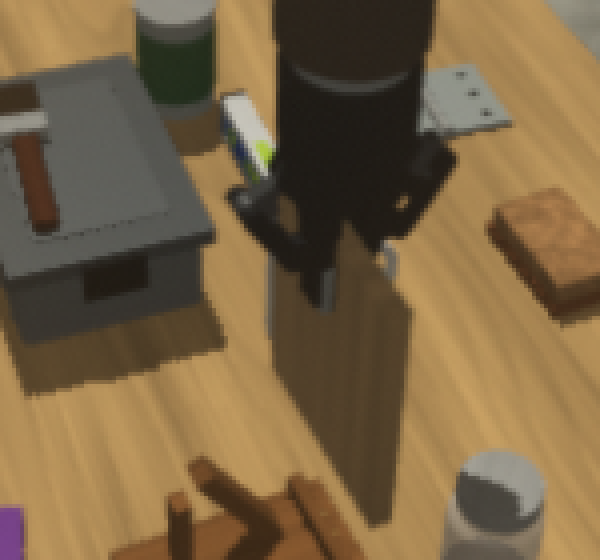

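Run:
```python
from h import *
s=read_state();c=calibration("wrist")
zt=s["position"][2]-138+180
e=plane(c,[(228,126.5),(277,126.5)],zt);b=plane(c,[(241,100),(265,100)],zt-180)
print(zt,e.round(1),e.mean(0)-s["position"]); print(b.round(1),b.mean(0)-s["position"])
im=cv2.cvtColor(get_image("wrist"),cv2.COLOR_RGB2BGR)
cv2.imwrite("pics/w9c.png",cv2.resize(im[80:250,190:320],None,fx=3.4,fy=3.4,interpolation=cv2.INTER_NEAREST))
```

```text
334.31889194565895 [[ 472.9 -497.6  334.3]
 [ 459.1 -498.3  334.3]] [  4.15310015 -69.32510361  42.        ]
[[ 475.4 -496.4  154.3]
 [ 455.5 -497.5  154.3]] [   3.57729546  -68.3796055  -138.        ]
```

View pics/w9c.png

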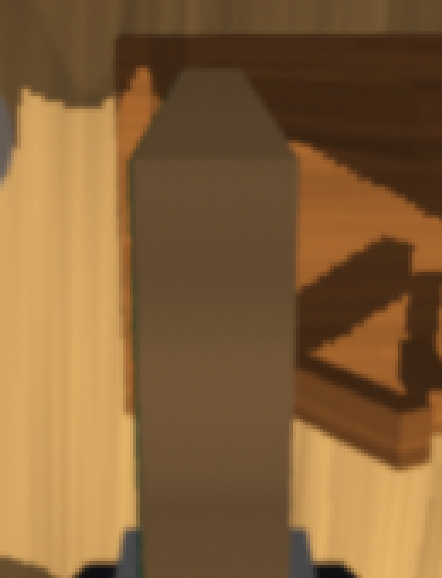

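Run:
```python
from h import *
plan(553,-40,292,-1.591,12,-1)
```

```text
now [ 461.8 -428.6  292. ] yaw -1.519 step mm 33.3 turn/row deg 0.34
[-1, [-0.1065, -0.0309, 0.0], 0.003], [-1, [-0.1067, -0.0302, 0.0], 0.003], [-1, [-0.1069, -0.0296, 0.0], 0.003], [-1, [-0.107, -0.029, 0.0], 0.003], [-1, [-0.1072, -0.0283, 0.0], 0.003], [-1, [-0.1074, -0.0277, 0.0], 0.003], [-1, [-0.1075, -0.027, 0.0], 0.003], [-1, [-0.1077, -0.0264, 0.0], 0.003], [-1, [-0.1079, -0.0257, 0.0], 0.003], [-1, [-0.108, -0.0251, 0.0], 0.003], [-1, [-0.1082, -0.0244, 0.0], 0.003], [-1, [-0.1083, -0.0238, 0.0], 0.003],
```

Emit:
drive_tool --increments '[[-1, [-0.04, -0.011, 0], 0.003], [-1, [-0.08, -0.022, 0], 0.003], [-1, [-0.107, -0.03, 0], 0.003], [-1, [-0.107, -0.029, 0], 0.003], [-1, [-0.107, -0.028, 0], 0.003], [-1, [-0.107, -0.028, 0], 0.003], [-1, [-0.108, -0.027, 0], 0.003], [-1, [-0.108, -0.026, 0], 0.003], [-1, [-0.108, -0.026, 0], 0.003], [-1, [-0.108, -0.025, 0], 0.003], [-1, [-0.108, -0.024, 0], 0.003], [-1, [-0.1, -0.024, 0], 0.003], [-1, [-0.07, -0.016, 0], 0], [-1, [-0.03, -0.008, 0], 0], [-1, [0, 0, 0], 0], [-1, [0, 0, 0], 0]]'

```text
clock: 16.58
position: [554.0, -42.0, 293.9]
ee_rot: [-0.7, 0.714, 0.0, -0.0]
contact_force: [-0.2, 0.5, -1.9]
gripper_width: 13.4
```

Run:
```python
from h import *
s=read_state();c=calibration("wrist");im=get_image("wrist")
print(s["clock"],s["position"],yaw(s),s["gripper_width"],s["contact_force"])
cv2.imwrite("pics/w10.png",cv2.cvtColor(im,cv2.COLOR_RGB2BGR))
plan(553,-40,148,-1.591,1,-1)
```

```text
16.575 [554.01224496 -42.04741957 293.88479772] -1.5915993037647722 13.413010503415713 [-0.20772792  0.52481525 -1.86641055]
now [554.  -42.2 293.9] yaw -1.5919 step mm 145.9 turn/row deg -0.05
[-1, [-0.0071, 0.0035, 0.4864], -0.0005],
```

View pics/w10.png

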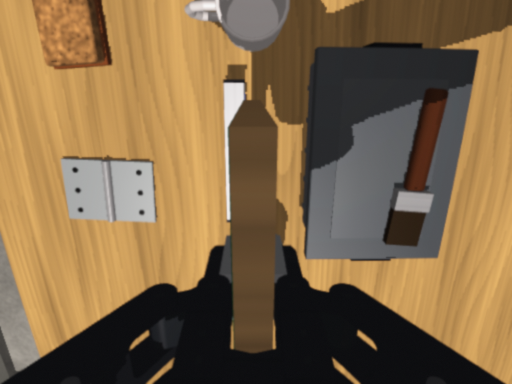

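Emit:
drive_tool --increments '[[-1, [-0.007, 0.003, 0.06], 0], [-1, [0, 0, 0.12], 0], [-1, [0, 0, 0.13], 0], [-1, [0, 0, 0.1], 0], [-1, [0, 0, 0.05], 0], [-1, [0, 0, 0.02], 0], [-1, [0, 0, 0], 0], [-1, [0, 0, 0], 0]]'

```text
clock: 17.62
position: [554.2, -39.2, 151.2]
ee_rot: [-0.7, 0.714, -0.001, 0.001]
contact_force: [-0.3, -0.2, -1.6]
gripper_width: 13.1
```

Run:
```python
from h import *
s=read_state();c=calibration("wrist");im=get_image("wrist");t=get_image("side")
print(s["clock"],s["position"],yaw(s),s["gripper_width"],s["contact_force"])
cv2.imwrite("pics/w11.png",cv2.cvtColor(im,cv2.COLOR_RGB2BGR))
cv2.imwrite("pics/w11c.png",cv2.resize(cv2.cvtColor(im,cv2.COLOR_RGB2BGR)[50:240,170:330],None,fx=3.1,fy=3.1,interpolation=cv2.INTER_NEAREST))
crop(t,180,130,330,280,4,"pics/s11.png")
```

```text
17.625 [554.17586875 -39.19728927 151.16705406] -1.5906328864030657 13.139057137385278 [-0.25198942 -0.15735913 -1.58563349]
```

View pics/w11c.png

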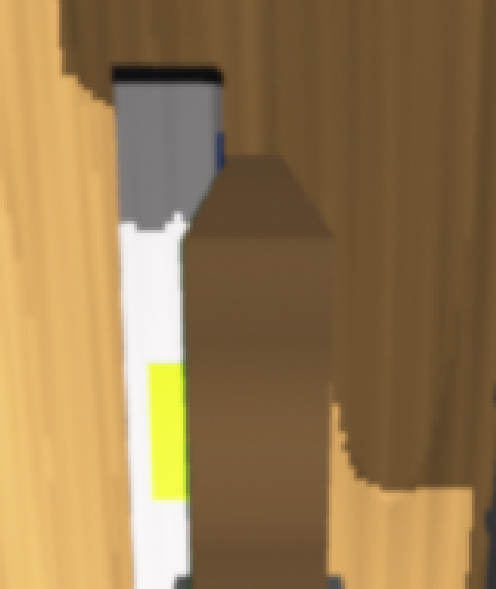

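View pics/s11.png

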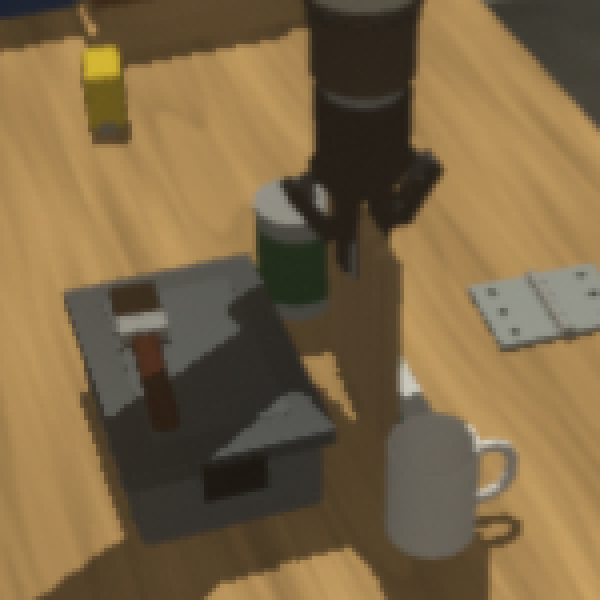

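Run:
```python
from h import *
c=calibration("wrist")
print(plane(c,[(241.5,76),(240.5,92)],42).round(1), plane(c,[(244.8,99.8),(261,99.8)],13).round(1))
```

```text
[[ 561.  -126.1   42. ]
 [ 562.1 -115.    42. ]] [[ 559.9 -108.1   13. ]
 [ 546.4 -107.9   13. ]]
```

Both fingers are clear and the panel's foot is about 3 mm from the level. I'll shift about 1 mm to the middle and lower it to the bench.

Emit:
drive_tool --increments '[[-1, [0.003, 0, 0.02], 0], [-1, [0.001, 0, 0.012], 0], [-1, [0, 0, 0.006], 0], [-1, [0, 0, 0.004], 0], [-1, [0, 0, 0], 0]]'

```text
clock: 18.35
position: [553.4, -40.5, 138.0]
ee_rot: [-0.7, 0.714, -0.0, -0.0]
contact_force: [-2.0, 1.0, 4.3]
gripper_width: 13.6
```

Run:
```python
from h import *
for i in range(1):
    s=read_state();print(s["clock"],s["position"],yaw(s),s["gripper_width"],s["contact_force"])
```

```text
18.35 [553.40332511 -40.54442584 137.9635264 ] -1.5904990534511885 13.617427094027798 [-1.96121033  1.01695165  4.32973992]
```

Emit:
drive_tool --increments '[[-1, [0, -0.004, 0], 0], [-1, [0, -0.003, 0], 0], [-0.6, [0, 0, 0], 0], [-0.44, [0, 0, 0], 0], [-0.44, [0, 0, 0], 0]]'

```text
clock: 18.98
position: [555.6, -40.5, 137.1]
ee_rot: [-0.7, 0.714, -0.0, 0.0]
contact_force: [-0.4, 0.9, -0.5]
gripper_width: 23.6
```

Run:
```python
from h import *
s=read_state();c=calibration("wrist");im=get_image("wrist")
print(s["clock"],s["position"],yaw(s),s["gripper_width"],s["contact_force"])
cv2.imwrite("pics/w12.png",cv2.cvtColor(im,cv2.COLOR_RGB2BGR)[50:384,150:390])
```

```text
18.975 [555.63063152 -40.48569388 137.13848821] -1.5908343238235498 23.648424660905462 [-0.39489735  0.8907915  -0.49441101]
```

View pics/w12.png

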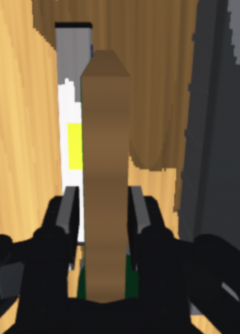

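The panel stands free between the pads. I'll tip it back slowly.

Emit:
drive_tool --increments '[[-0.44, [0, 0.008, 0], 0], [-0.44, [0, 0.012, 0], 0], [-0.44, [0, 0.012, 0], 0], [-0.44, [0, 0.012, 0], 0], [-0.4, [0, 0.012, 0], 0], [-0.35, [0, 0.014, 0], 0], [-0.3, [0, 0.014, 0], 0], [-0.25, [0, 0.012, 0], 0], [-0.25, [0, 0, 0], 0]]'

```text
clock: 20.15
position: [526.4, -39.9, 137.4]
ee_rot: [-0.7, 0.714, 0.0, -0.0]
contact_force: [0.4, 0.4, -0.5]
gripper_width: 31.8
```

Run:
```python
from h import *
s=read_state();c=calibration("wrist");im=get_image("wrist");t=get_image("side")
print(s["clock"],s["position"],yaw(s),s["gripper_width"],s["contact_force"])
cv2.imwrite("pics/w13.png",cv2.cvtColor(im,cv2.COLOR_RGB2BGR))
crop(t,180,130,330,280,4,"pics/s13.png")
```

```text
20.15 [526.37322684 -39.92829763 137.38960979] -1.5907391721248119 31.828540126207074 [ 0.36195534  0.43789147 -0.54783506]
```

View pics/w13.png

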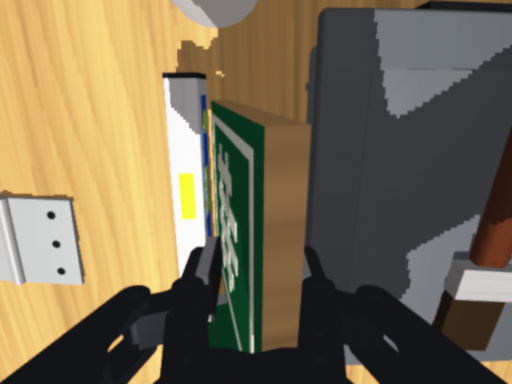

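View pics/s13.png

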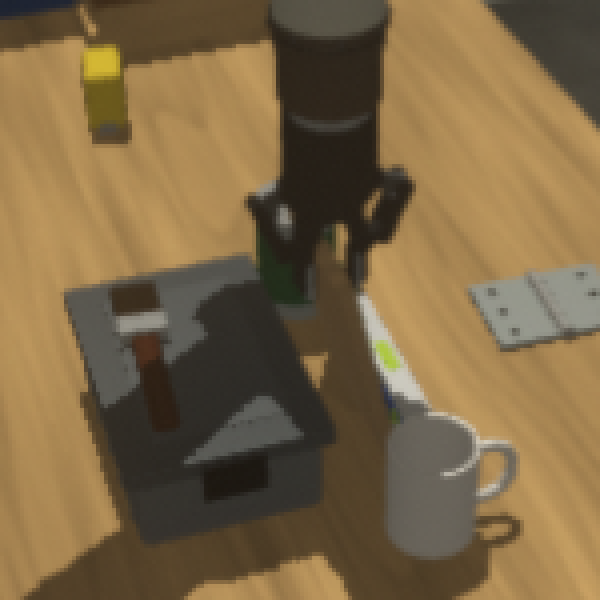

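The lean is going well, with the foot beside the level. I'll continue.

Emit:
drive_tool --increments '[[-0.2, [0, 0.01, 0], 0], [-0.15, [0, 0.012, 0], 0], [-0.1, [0, 0.012, 0], 0], [-0.05, [0, 0.012, 0], 0], [0, [0, 0.012, 0], 0], [0.05, [0, 0.012, 0], 0], [0.05, [0, 0.012, 0], 0], [0.05, [0, 0.012, 0], 0], [0.05, [0, 0.012, 0], 0], [0.05, [0, 0.012, 0], 0], [0.05, [0, 0, 0], 0]]'

```text
clock: 21.62
position: [490.9, -39.2, 137.4]
ee_rot: [-0.7, 0.714, 0.0, -0.0]
contact_force: [-0.9, 0.6, 1.1]
gripper_width: 44.7
```

Run:
```python
from h import *
s=read_state();c=calibration("wrist");im=get_image("wrist");t=get_image("side")
print(s["clock"],s["position"],yaw(s),s["gripper_width"],s["contact_force"])
cv2.imwrite("pics/w14.png",cv2.cvtColor(im,cv2.COLOR_RGB2BGR))
crop(t,180,130,330,280,4,"pics/s14.png")
```

```text
21.625 [490.93807767 -39.24254304 137.36562256] -1.5907566263393278 44.69376612193848 [-0.88279169  0.59165648  1.09234337]
```

View pics/w14.png

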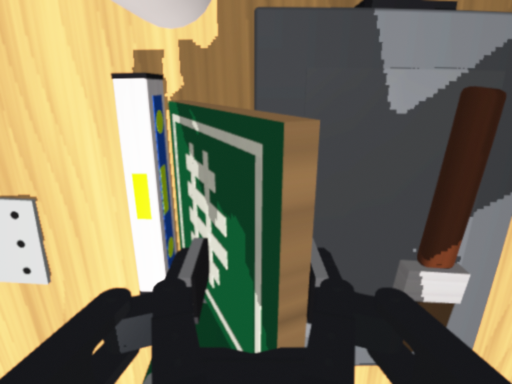

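View pics/s14.png

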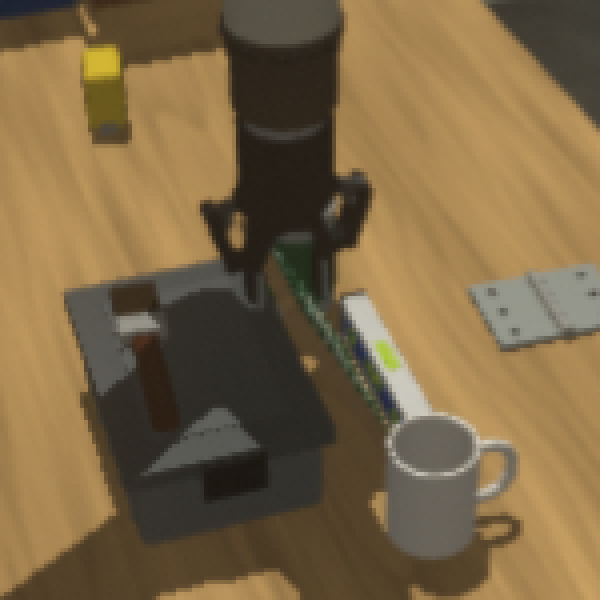

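Emit:
drive_tool --increments '[[0.1, [0, 0.008, 0], 0], [0.15, [0, 0.008, 0], 0], [0.2, [0, 0.008, 0], 0], [0.3, [0, 0.008, 0], 0], [0.4, [0, 0, 0], 0], [0.4, [0, 0, 0], 0]]'

```text
clock: 22.48
position: [481.6, -39.1, 137.4]
ee_rot: [-0.7, 0.714, 0.0, -0.0]
contact_force: [0.7, -0.5, 0.7]
gripper_width: 59.8
```

Run:
```python
from h import *
s=read_state();c=calibration("wrist");im=get_image("wrist");t=get_image("side")
print(s["clock"],s["position"],yaw(s),s["gripper_width"],s["contact_force"])
cv2.imwrite("pics/w15.png",cv2.cvtColor(im,cv2.COLOR_RGB2BGR))
crop(t,180,130,330,280,4,"pics/s15.png")
```

```text
22.475 [481.62731638 -39.0670661  137.39202339] -1.590711897699348 59.819882429460236 [ 0.6801451  -0.45395605  0.67657023]
```

View pics/w15.png

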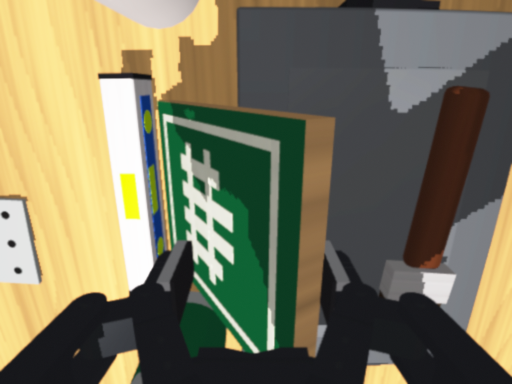

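View pics/s15.png

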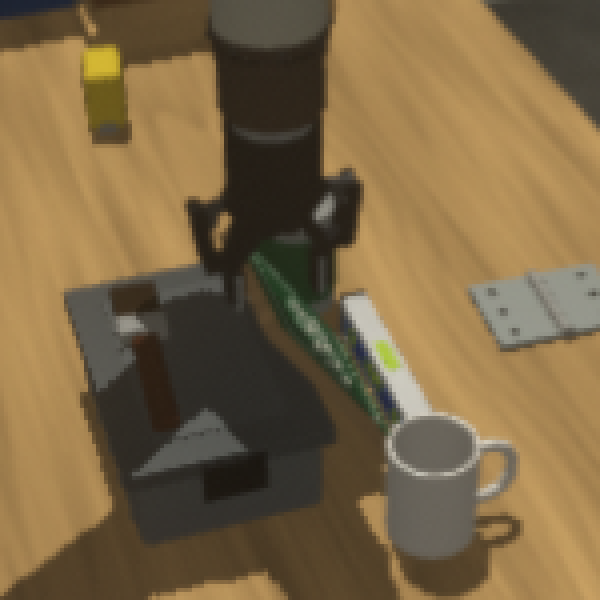

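Emit:
drive_tool --increments '[[0.5, [0, 0.008, 0], 0], [0.6, [0, 0.008, 0], 0], [0.7, [0, 0.008, 0], 0], [0.8, [0, 0, 0], 0], [1, [0, 0, 0], 0], [1, [0, 0, 0], 0]]'

```text
clock: 23.32
position: [474.5, -38.9, 137.3]
ee_rot: [-0.7, 0.714, -0.0, 0.0]
contact_force: [0.2, -0.2, 0.3]
gripper_width: 85.3
```

Run:
```python
from h import *
s=read_state();c=calibration("wrist");im=get_image("wrist");t=get_image("side")
print(s["clock"],s["position"],yaw(s),s["gripper_width"],s["contact_force"])
cv2.imwrite("pics/w16.png",cv2.cvtColor(im,cv2.COLOR_RGB2BGR))
crop(t,180,130,330,280,4,"pics/s16.png")
```

```text
23.325 [474.53543184 -38.87598808 137.32574372] -1.5907985988184083 85.27108588087819 [ 0.17902718 -0.24790304  0.3460855 ]
```

View pics/w16.png

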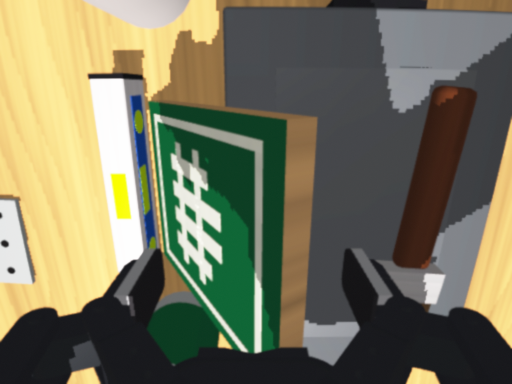

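View pics/s16.png

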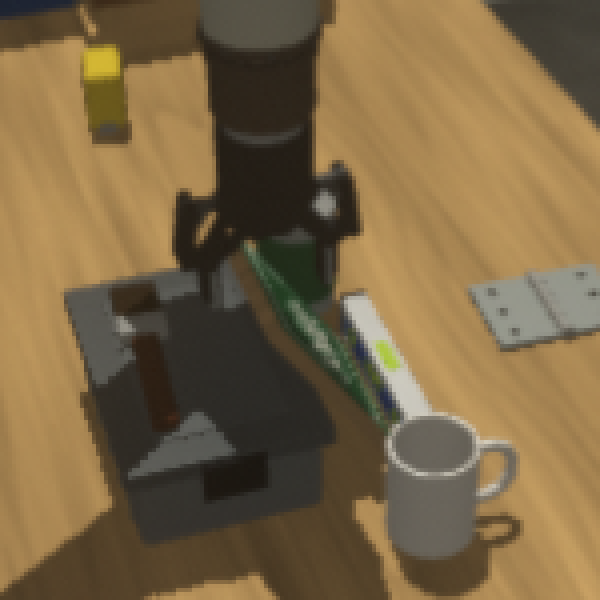

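The panel now leans on its own and both pads are clear, so I'll rise straight up.

Emit:
drive_tool --increments '[[1, [0, 0, -0.04], 0], [1, [0, 0, -0.1], 0], [1, [0, 0, -0.15], 0], [1, [0, 0, -0.15], 0], [1, [0, 0, -0.1], 0], [1, [0, -0.05, -0.04], 0], [1, [0, -0.05, 0], 0], [1, [0, 0, 0], 0]]'

```text
clock: 24.42
position: [504.8, -39.5, 310.3]
ee_rot: [-0.7, 0.714, 0.001, -0.001]
contact_force: [0.3, -0.5, -1.0]
gripper_width: 85.5
```

Run:
```python
from h import *
s=read_state();c=calibration("wrist");im=get_image("wrist")
print(s["clock"],s["position"])
cv2.imwrite("pics/w17.png",cv2.cvtColor(im,cv2.COLOR_RGB2BGR))
np.savez("w17.npz",**c,im=im)
crop(im,130,40,400,300,3,"pics/w17c.png") if 0 else crop(im,170,50,370,250,2.9,"pics/w17c.png")
```

```text
24.425 [504.76788535 -39.46338847 310.28863592]
```

View pics/w17.png

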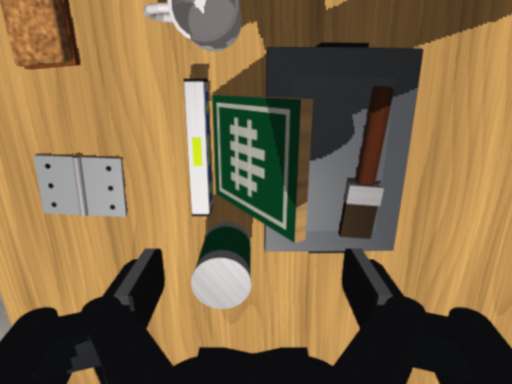

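View pics/w17c.png

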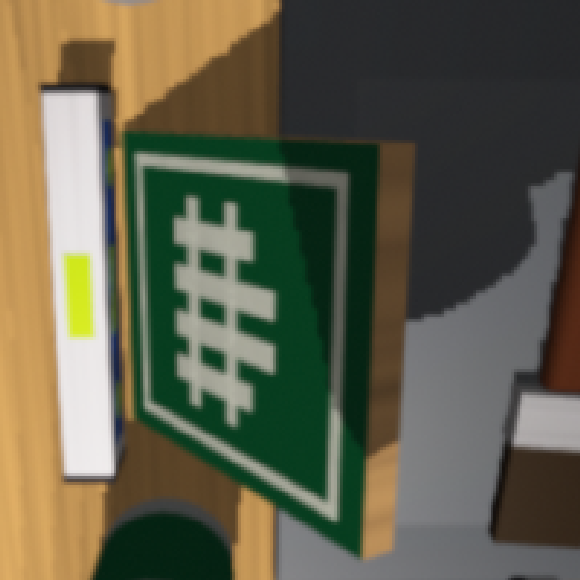

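Run:
```python
from h import *
c=dict(np.load("w17.npz"));c.pop("im")
P=lambda l,z:plane(c,np.array(l,float)/2.9+[169.5,49.5],z)
yw=lambda a,b:-np.arctan2(b[0]-a[0],b[1]-a[1])
b=P([(124,133),(137,421)],8.);print("foot front",b.round(1),yw(*b),b.mean(0))
t=P([(378,145),(361,558)],159.5);print("top front",t.round(1),yw(*t),t.mean(0),"lean",np.arcsin((b.mean(0)-t.mean(0))[0]/180), np.linalg.norm(t[0]-t[1]))
k=P([(416,143),(393,551)],152);print("top back",k.round(1),yw(*k))
q=P([(41,87),(106,87),(115,479),(62,479)],42);print("level",q.round(1),q.mean(0),yw((q[0]+q[1])/2,(q[2]+q[3])/2))
print("lid corner",P([(280,0)],90), plane(c,[(266,47),(265,250)],90).round(1))
```

```text
foot front [[ 557.2 -108.2    8. ]
 [ 559.    32.1    8. ]] -0.012421120002360425 [558.08576009 -38.06831317   8.        ]
top front [[ 462.5 -107.3  159.5]
 [ 464.7   31.   159.5]] -0.015778660047045465 [463.59429799 -38.12518003 159.5       ] lean 0.5526593830110907 138.3570674964527
top back [[ 449.7 -107.4  152. ]
 [ 452.3   32.5  152. ]] -0.018665543793829165
level [[ 586.7 -128.5   42. ]
 [ 559.5 -127.8   42. ]
 [ 566.8   49.3   42. ]
 [ 592.1   48.8   42. ]] [576.27801153 -39.57558635  42.        ] -0.03605498158429899
lid corner [[ 488.63477173 -155.22640478   90.        ]] [[ 488.7 -157.6   90. ]
 [ 491.6   78.9   90. ]]
```

Run:
```python
from h import *
t=get_image("side");crop(t,180,130,330,280,4,"pics/s18.png")
t=get_image("top");crop(t,90,120,400,260,2.5,"pics/t18.png")
```

```text
(no output)
```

View pics/s18.png

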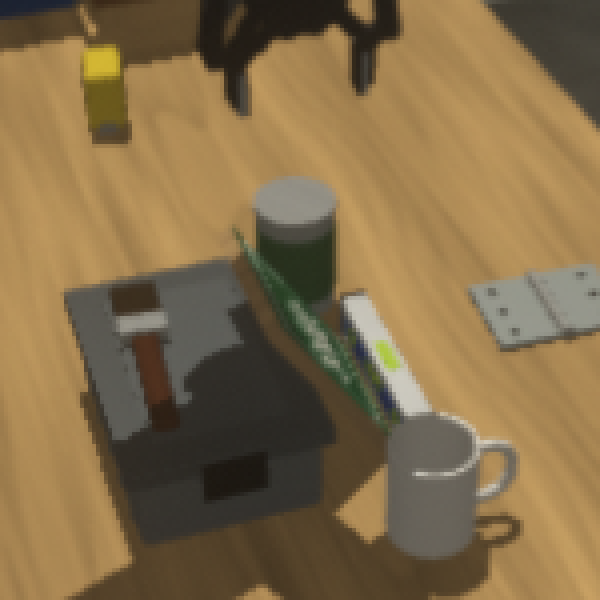

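View pics/t18.png

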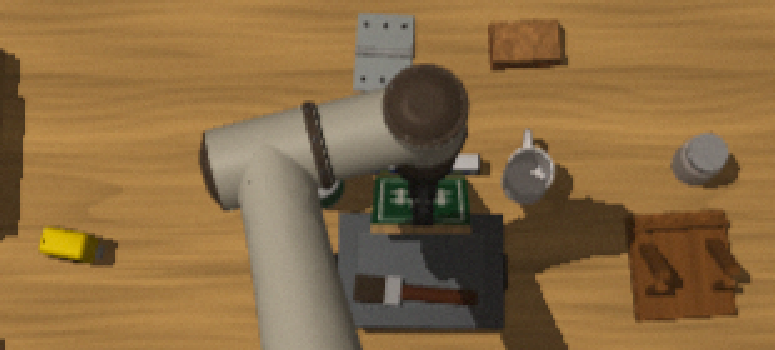

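The panel leans steadily on the tub's edge behind the level, and nothing else has moved, so I'll hand in.

```bash
python3 -c "
from bench import *
print(job_done()); print(read_state()['clock'])"
```

```text
the job is handed in; nothing more can be done
None
the job is handed in; nothing more can be done
```

The job is done and handed in at about 24.5 s of the 58 s allowed. The level is set down as the foot stop, and the green panel leans against the tub, right way up with the painted face outward. Hand-in reported no verdict.

- **Level:** it stands on its edge, parallel to the tub to within about 0.02 rad and centred to about 1 mm. The gap to the lid's edge measured 73–75 mm. The last picture gave its yaw as -0.036 rad against -0.021 rad right after placing. I put that down to hand-picked pixels and did not resolve it.
- **Panel:** I swung it upright in the rack, carried it over, stood it behind the level and tipped it back slowly between the fingers. It leans about 0.55 rad and is square to the tub within about 0.01 rad. It is centred within about 2 mm.
- **Foot gap:** the foot ended about 6 mm short of the level rather than touching it. I left it there because a nudge risked disturbing the lean.
- **Everything else:** the last side and top views show the gripper clear. The other things in view stand where they were. The purple look-alike was outside the last top-view crop, but nothing went near it.

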